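# Unstopper the weighing bottles and keep the stoppers in order

## Task

The four weighing bottles are about to go into the drying oven open; each was weighed with its own stopper, and as they all look alike only the order tells them apart. Take the stoppers off and put them into the empty stopper rack in the same order from left to right as the bottles stand in their rack, each seated flat in its hole, set down and not dropped. Leave the bottles standing in their rack, and do not disturb the flask, the timer and the capped bottle behind.

Things in the scene. Friction and masses are not known exactly. Their poses are not given: they have to be found in the camera images.
- bottle_rack: Bright steel rack 74 x 282 x 34 mm (x, y, z), fixed: a floor plate, top 12 mm above the worktop, and an upper plate with four 52 mm holes in which the bottles stand. Origin: centre of its underside, on the worktop. Places at x = 0 and y = +90, +30, -30, -90 mm in its own frame; +y is the left end seen from the robot (yaw at most 0.3 rad either way).
- stopper_rack: Bright steel rack 74 x 282 x 36 mm, fixed, empty, left or right of the bottle rack: a plate, top 36 mm above the worktop, with four 34 mm through holes; the plug hangs in the hole, the flange rests on the plate. Origin: centre of its underside. Holes at x = 0 and y = +90, +30, -30, -90 mm in its own frame; +y is the left end seen from the robot (yaw at most 0.3 rad).
- bottle_1: Clear-glass wide-mouth bottle, one of four alike: body 48 mm diameter, 52 mm tall, neck 39 mm outside, 34 mm inside, 90 g. It stands loosely in a place of the bottle rack, its stopper in its neck. Origin: centre of its underside, z up. Which number stands in which place changes at every start.
- bottle_2: Clear-glass wide-mouth bottle, one of four alike: body 48 mm diameter, 52 mm tall, neck 39 mm outside, 34 mm inside, 90 g. It stands loosely in a place of the bottle rack, its stopper in its neck. Origin: centre of its underside, z up. Which number stands in which place changes at every start.
- bottle_3: Clear-glass wide-mouth bottle, one of four alike: body 48 mm diameter, 52 mm tall, neck 39 mm outside, 34 mm inside, 90 g. It stands loosely in a place of the bottle rack, its stopper in its neck. Origin: centre of its underside, z up. Which number stands in which place changes at every start.
- bottle_4: Clear-glass wide-mouth bottle, one of four alike: body 48 mm diameter, 52 mm tall, neck 39 mm outside, 34 mm inside, 90 g. It stands loosely in a place of the bottle rack, its stopper in its neck. Origin: centre of its underside, z up. Which number stands in which place changes at every start.
- stopper_1: White stopper of bottle_1, four alike, 30-55 g. Origin: centre of the flange underside, z up. Flange 43 mm diameter, 4.5 mm thick; ribbed knob above it 15 mm diameter, top 25 mm above origin (take it here); tapered plug below, 27 to 17 mm diameter, 14 mm long. Starts in bottle_1, flange on the rim (origin 64 mm above the worktop); loose fit, lifts straight out.
- stopper_2: White stopper of bottle_2, four alike, 30-55 g. Origin: centre of the flange underside, z up. Flange 43 mm diameter, 4.5 mm thick; ribbed knob above it 15 mm diameter, top 25 mm above origin (take it here); tapered plug below, 27 to 17 mm diameter, 14 mm long. Starts in bottle_2, flange on the rim (origin 64 mm above the worktop); loose fit, lifts straight out.
- stopper_3: White stopper of bottle_3, four alike, 30-55 g. Origin: centre of the flange underside, z up. Flange 43 mm diameter, 4.5 mm thick; ribbed knob above it 15 mm diameter, top 25 mm above origin (take it here); tapered plug below, 27 to 17 mm diameter, 14 mm long. Starts in bottle_3, flange on the rim (origin 64 mm above the worktop); loose fit, lifts straight out.
- stopper_4: White stopper of bottle_4, four alike, 30-55 g. Origin: centre of the flange underside, z up. Flange 43 mm diameter, 4.5 mm thick; ribbed knob above it 15 mm diameter, top 25 mm above origin (take it here); tapered plug below, 27 to 17 mm diameter, 14 mm long. Starts in bottle_4, flange on the rim (origin 64 mm above the worktop); loose fit, lifts straight out.
- erlenmeyer: Small conical glass flask, 63 mm diameter, 102 mm tall, standing behind the racks; origin: centre of its underside. A bystander, loose, not to be disturbed.
- timer: White bench timer, 64 x 58 x 19 mm, lying behind the racks; origin: centre of its underside. A bystander, loose, not to be disturbed.
- reagent_bottle: Clear glass bottle with a blue screw cap, 66 mm diameter, 126 mm tall, standing behind the racks; origin: centre of its underside. A bystander, loose, not to be disturbed.
Things that resemble listed ones, but are neither listed nor needed, are in the scene too. Leave any turquoise look-alike of the stopper_4 alone.

How it is judged:
By the outcome, as a careful person would: the job done as asked, in the order asked, and still so for the second after the job is handed in, with the robot touching nothing.
It also fails if it takes over 90 s, if anything falls off the work surface, if the arm or the gripper's body presses on something with over 40 N, if the wrist force passes 120 N, or if a joint passes its speed limit or range.

## Robot

A 6-joint arm with a two-finger parallel gripper is mounted at the origin on a cart in front of the work surface, level with it; the furniture and walls round the work are solid. World frame = base frame: x ahead of the robot, y to its left, z up, the work surface at z = 0. Lengths are in m, angles in degrees, forces in N, time in s.
With the tool pointing down it reaches from about 0.375 to 0.9 m from the base axis. Payload 3.1 kg.
Tool frame: the origin (TCP) lies at the very end of the fingers, on their centre line; the grasp point (between the pads) lies 19 mm behind it; z points along the fingers, y is the line along which they close (so a half turn about z gives the same grasp; the last joint's range is limited). The gripper opens to 87 mm and grips with 3 to 60 N. Pads are 19 mm wide; open, the fingers measure 117 mm over their backs; the gripper's body (75 mm by 190 mm) begins 51 mm behind the grasp point.
Start: joints at [-86.087, 30.224, 82.088, -0, 67.689, -10.227], TCP at [0.153, -0.606, 0.19] pointing down, gripper open.
Joint ranges: [-176.69, 176.69], [-43.24, 126.21], [12.49, 139.97], [-82, 262], [0, 151.66], [-163.58, 163.58]. Speed limits (degrees/s): [159.86, 159.86, 180, 180, 180, 180].

## Interface

Orientations are given as a 3x3 rotation matrix whose columns are the frame's x, y, z axes.
In Python, from rig import readout, cams, bot gives the robot as it stands.
- The arm moves only by the shell command python3 -m inch 'ROWS'. ROWS is JSON, a list of rows, each a list of 5 numbers: the shift along the world's x, y, z in cm, then the turn about the world's z in degrees, then the finger opening in cm, from 0 to 8.7. In form: [[dx, dy, dz, twist, fingers], ...]. A call has 1 to 10 rows; each row is the pose to reach, as a shift and turn from the pose commanded when the call began; what a row does not reach only later rows make up. A row lasts 1/12 s, in which the tool goes at most 41.7 mm and 7.16 degrees, less where a joint would pass 70% of its speed; a pose out of reach is approached as far as the arm can. A call with a gripper value outside its range is refused whole. The fingers move at their own pace and stop on an object; the grip force is fixed at half the most. Time passes only in rows, so rows that repeat a pose let the fingers close. It gives the time, the measured TCP pose, the force, the opening and the grip force at its end, in the units of the state.
- readout.read_state(): the state, without advancing time (a new reading comes with each control period).
- cams.capture(name): name is "scene" or "top" or "wrist"; returns a dict with "image" (384x512x3 uint8, blue, green, red), "intrinsics" (3x3 intrinsics, pixels), "xyz" and "rotation" of the camera in the world; the wrist camera has in their place "tool_from_camera" (4x4, takes a point from camera to tool coordinates, whose origin is the TCP and whose axes are the flange's). Camera axes: x right, y down, z forward; pixel columns grow to the right and rows downward; lengths in m; the calibration is good to about 2 mm. A picture is of the moment at which its call begins: read the wrist's pose just before it. There is no depth.
- bot.hand_in(): hands the job in; it is judged then, once.
The state is a dict: "time_s": time; "joint_positions": joint angles; "qvel": joint speeds; "tau": joint torques, N m; "position": TCP position; "tcp_rot": TCP orientation; "force": force on the tool from outside, world axes, zero at the start; "moment": the same for the moment, N m; "opening": opening from 0.0 (shut) to 1.0 (fully open); "grasp_force": force on a finger pad.
Only numpy, scipy, OpenCV 4.12 (cv2) and the standard library are available. Lean on these libraries where they do the work, as an engineer would, in place of code of your own. Each camera call takes 0.05 s, during which the arm holds its last target. There are 200 camera calls.

## Working session

There is one attempt and no reset: what is moved stays moved. The work goes in short steps, Python scripts to look and compute and a shell command to move; the robot and the scene stay as the last step left them, time stands still between calls to the robot, and variables do not carry over. Pictures are saved under pics/ and viewed, at most 14 in all, crops included, and the job is handed in when it is done.

```bash
ls; mkdir -p pics
python3 - <<'E'
from rig import readout,cams
import cv2
s=readout.read_state();print(s['time_s'],s['position'],s['tcp_rot'],s['opening'],s['force'])
for n in('top','scene'):
    c=cams.capture(n);cv2.imwrite(f'pics/{n}0.png',c['image']);print(n,c['intrinsics'],c['xyz'],c['rotation'])
E
```

```text
pics
0.0 [ 0.15264858 -0.60525397  0.1892584 ] [[ 9.69705442e-01  2.44277166e-01 -1.48671264e-04]
 [ 2.44276903e-01 -9.69703071e-01  2.17937791e-03]
 [ 3.88205279e-04 -2.14967158e-03 -9.99997614e-01]] 1.002808670289107 [-0.10685034 -0.04141003  0.05774066]
top [[418.4384348    0.         257.19576218]
 [  0.         418.4384348  186.02424213]
 [  0.           0.           1.        ]] [ 0.41616687 -0.00211496  1.08971714] [[-0.02041003 -0.99221181  0.1228786 ]
 [-0.99978871  0.01995518 -0.00493126]
 [ 0.00244079 -0.12295329 -0.99240946]]
scene [[395.23852593   0.         254.07681917]
 [  0.         395.23852593 187.99111195]
 [  0.           0.           1.        ]] [-0.05076185  0.58044491  0.48541225] [[-0.72968022 -0.33067595  0.59851498]
 [-0.68344511  0.3249539  -0.6536878 ]
 [ 0.02166906 -0.8860352  -0.4631113 ]]
```

View pics/top0.png

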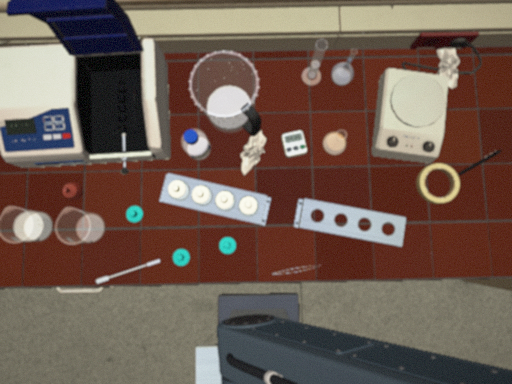

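View pics/scene0.png

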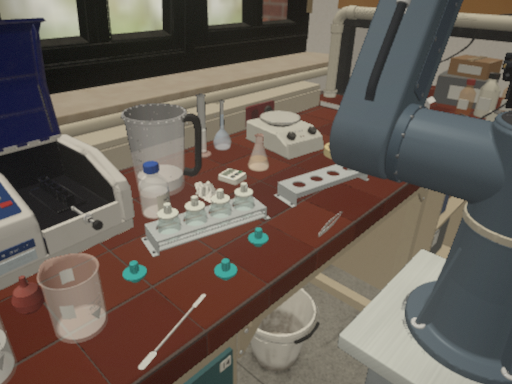

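The top view shows four white stoppers in the bottle rack at about (178,188), (201,194), (225,199) and (248,204). The stopper rack holes are at about (317,215), (340,220), (364,225) and (388,229). The turquoise look-alikes lie loose on the bench at (135,213), (181,257) and (228,245). The white ones sitting in the rack's bottles fit the description, so I'll leave the turquoise ones alone. Next I measure and confirm in a crop.

```bash
cat > h.py <<'E'
import numpy as np,cv2
from rig import readout,cams
def ray(c,uv,z):
    d=c['rotation']@np.linalg.solve(c['intrinsics'],[uv[0],uv[1],1.]);o=np.array(c['xyz'])
    return (o+d*(z-o[2])/d[2])[:2]
def blobs(m,lo,hi):
    n,_,s,ce=cv2.connectedComponentsWithStats(m.astype(np.uint8))
    return sorted([(*ce[i],int(s[i,4])) for i in range(1,n) if lo<s[i,4]<hi])
def fit(P):  # P ordered left to right: places y=+90..-90
    P=np.array(P);y=np.array([.09,.03,-.03,-.09]);c=P.mean(0)
    v=(y[:,None]*(P-c)).sum(0);e=v/np.linalg.norm(v)
    Q=c+y[:,None]*e
    return c,np.degrees(np.arctan2(-e[0],e[1])),np.linalg.norm(v)/(y@y),Q,np.linalg.norm(P-Q,axis=1)
E
python3 - <<'E'
from h import *
c=cams.capture('top');im=c['image'].astype(int);big=cv2.resize(c['image'][160:260,120:420],None,fx=2.6,fy=2.6,interpolation=cv2.INTER_CUBIC)
# holes: dark within rack box
m=np.zeros(im.shape[:2],bool);R=im[195:250,295:408];m[195:250,295:408]=R[...,0]<75
print(blobs(m,60,250))
H=[b[:2] for b in blobs(m,60,250)]
sat=im.max(2)-im.min(2)
for t in(195,205,215,225,235):
    m=np.zeros(im.shape[:2],bool);m[172:226,160:272]=(im[172:226,160:272].min(2)>t);print(t,[tuple(np.round(b,1)) for b in blobs(m,40,600)])
g=cv2.cvtColor(c['image'],cv2.COLOR_BGR2GRAY)
hc=cv2.HoughCircles(cv2.resize(g[165:230,155:275],None,fx=4,fy=4,interpolation=cv2.INTER_CUBIC),cv2.HOUGH_GRADIENT,1,60,param1=100,param2=15,minRadius=30,maxRadius=44)
S=[(155+(x+.5)/4-.5,165+(y+.5)/4-.5,r/4) for x,y,r in sorted(hc[0].tolist())];print(S)
if len(H)==4:print('holes',*fit([ray(c,h,.036) for h in H]))
if len(S)==4:print('stop',*fit([ray(c,s[:2],.0685) for s in S]))
for x,y,*r in S:cv2.circle(big,(int((x-119.5)*2.6),int((y-159.5)*2.6)),2,(0,0,255),-1)
for x,y in H:cv2.circle(big,(int((x-119.5)*2.6),int((y-159.5)*2.6)),2,(0,255,0),-1)
cv2.imwrite('pics/crop1.png',big)
E
```

```text
[(np.float64(317.07216494845363), np.float64(215.1958762886598), 97), (np.float64(340.3777777777778), np.float64(219.5), 90), (np.float64(364.0), np.float64(224.04123711340208), 97), (np.float64(387.8125), np.float64(228.69791666666666), 96)]
195 [(np.float64(177.1), np.float64(188.9), np.float64(309.0)), (np.float64(200.5), np.float64(194.2), np.float64(295.0)), (np.float64(224.0), np.float64(199.6), np.float64(283.0)), (np.float64(247.9), np.float64(204.9), np.float64(281.0))]
205 [(np.float64(177.2), np.float64(188.9), np.float64(275.0)), (np.float64(200.5), np.float64(194.1), np.float64(269.0)), (np.float64(224.0), np.float64(199.4), np.float64(258.0)), (np.float64(247.8), np.float64(204.9), np.float64(256.0))]
215 [(np.float64(176.8), np.float64(188.4), np.float64(242.0)), (np.float64(200.4), np.float64(193.9), np.float64(239.0)), (np.float64(224.0), np.float64(199.3), np.float64(234.0)), (np.float64(247.8), np.float64(204.9), np.float64(239.0))]
225 [(np.float64(176.5), np.float64(188.1), np.float64(188.0)), (np.float64(200.1), np.float64(193.6), np.float64(188.0)), (np.float64(223.9), np.float64(199.2), np.float64(189.0)), (np.float64(247.8), np.float64(204.5), np.float64(191.0))]
235 [(np.float64(176.8), np.float64(187.4), np.float64(99.0)), (np.float64(200.3), np.float64(192.6), np.float64(112.0)), (np.float64(224.0), np.float64(198.5), np.float64(105.0)), (np.float64(247.1), np.float64(203.5), np.float64(83.0))]
[(170.75, 193.75, 10.024999618530273), (200.0, 193.75, 9.125), (247.75, 204.75, 9.050000190734863)]
holes [ 0.45115624 -0.24432727] -11.997282951497466 1.0005671550746271 [[ 0.46986412 -0.1562931 ]
 [ 0.4573922  -0.21498255]
 [ 0.44492028 -0.273672  ]
 [ 0.43244836 -0.33236145]] [0.00029833 0.0004006  0.00023814 0.00034256]
```

View pics/crop1.png

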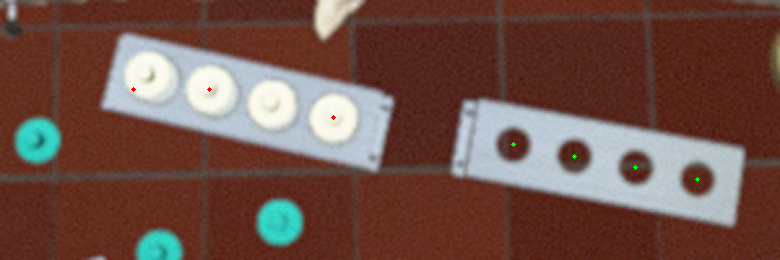

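The crop confirms four white stoppers in the left rack and four hole centres correctly marked. The Hough circles failed, so I use the bright-blob centroids instead.

Run:
```python
from h import *
c=cams.capture('top');im=c['image'].astype(int);m=np.zeros(im.shape[:2],bool);m[172:226,160:272]=(im[172:226,160:272].min(2)>205)
b=blobs(m,100,600);P=[ray(c,s[:2],.068) for s in b];print('stop',np.round(P,4),*fit(P))
c=cams.capture('scene');im=c['image'].astype(int);m=np.zeros(im.shape[:2],bool);m[175:240,150:260]=im[175:240,150:260].min(2)>195
print(blobs(m,30,900))
for p in P:
    q=np.array(c['rotation']).T@(np.array([*p,.075])-c['xyz']);q=c['intrinsics']@q;print(q[:2]/q[2])
```

```text
stop [[0.5398 0.1897]
 [0.5257 0.1322]
 [0.5111 0.0747]
 [0.4965 0.0169]] [0.51830059 0.1033701 ] -14.085979362782181 0.9898348935001126 [[0.54020458 0.19066395]
 [0.52560192 0.13246805]
 [0.51099926 0.07427215]
 [0.4963966  0.01607626]] [0.00098688 0.00033206 0.00044799 0.00081508]
[]
[168.58063118 208.46233479]
[195.30289962 201.04010633]
[220.29515719 194.21367949]
[243.78529457 187.78325595]
```

```bash
python3 -m inch '[[4,3,1,7,6],[7.5,5,1,14,6],[11,7,1,21,6],[14.5,9,1,28,6],[18,11,1,35,6],[21.5,13,1,42,6],[25,15,1,49,6],[27,18,1,56,6],[29,21,1,63,6],[30,25,1,64,6]]'
```

```text
time_s: 1.08
position: [0.4555, -0.3564, 0.2002]
tcp_rot: [[0.201, 0.98, 0.002], [0.98, -0.201, -0.002], [-0.002, 0.003, -1.0]]
force: [0.3, 0.1, -0.2]
opening: 0.691
grasp_force: 0.0
```

```bash
python3 -m inch '[[0.5,4,0,0,6],[1,8,0,0,6],[1.5,12,0,0,6],[2,16,0,0,6],[2.5,20,0,0,6],[3,24,0,0,6],[3.5,28,0,0,6],[4,32,0,0,6],[4.2,36,0,0,6],[4.3,37.2,0,0,6]]'; python3 -m inch '[[0,0,-2,0,6],[0,0,-4,0,6],[0,0,-4,0,6],[0,0,-4,0,6]]'
python3 - <<'E'
from h import *
s=readout.read_state();print(s['position'],s['joint_positions'])
c=cams.capture('wrist');cv2.imwrite('pics/w1.png',c['image']);print(c['tool_from_camera'])
E
```

```text
time_s: 1.92
position: [0.4947, 0.0209, 0.2003]
tcp_rot: [[0.202, 0.979, -0.001], [0.979, -0.202, 0.002], [0.002, -0.001, -1.0]]
force: [-0.8, -1.0, 0.3]
opening: 0.689
grasp_force: 0.0
time_s: 2.25
position: [0.4949, 0.0158, 0.1596]
tcp_rot: [[0.206, 0.979, -0.003], [0.979, -0.206, 0.0], [-0.0, -0.003, -1.0]]
force: [0.3, 0.1, 0.9]
opening: 0.687
grasp_force: 0.0
[0.49492849 0.01583694 0.15964197] [-1.11138824e+01  2.28768925e+01  1.02215472e+02 -1.19585560e-02
  5.50596512e+01  7.58151985e-01]
[[-2.78320817e-05 -9.60935028e-01 -2.76774044e-01  7.68060890e-02]
 [ 9.99999489e-01  2.52857223e-04 -9.78456746e-04  9.64055571e-05]
 [ 1.01021768e-03 -2.76773930e-01  9.60934530e-01 -1.95415780e-01]
 [ 0.00000000e+00  0.00000000e+00  0.00000000e+00  1.00000000e+00]]
```

View pics/w1.png

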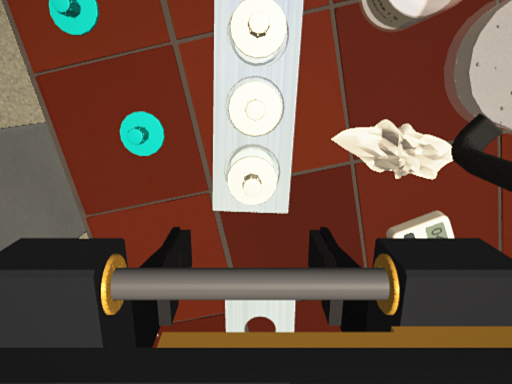

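The wrist view shows stoppers 4, 3 and 2 (right end of the rack first) at about (253,180), (255,107) and (258,30). I'll refine their positions by casting rays.

```bash
cat >> h.py <<'E'
def wrist():
    s=readout.read_state();c=cams.capture('wrist');T=np.array(c['tool_from_camera']);R=np.array(s['tcp_rot'])
    c['xyz']=np.array(s['position'])+R@T[:3,3];c['rotation']=R@T[:3,:3];return s,c
def circ(c,roi,t=200):
    x0,y0,x1,y1=roi;m=np.zeros((384,512),np.uint8)
    im=c['image'].astype(int)[y0:y1,x0:x1]
    m[y0:y1,x0:x1]=(im.min(2)>t-30)&(im[...,2]-im[...,0]>3)
    return m
E
python3 - <<'E'
from h import *
s,c=wrist();im=c['image'].astype(int)
for p in [(253,195),(253,160),(222,150),(285,150),(235,180),(222,60)]:print(p,im[p[1],p[0]])
m=np.zeros((384,512),bool);m[0:213,215:297]=(im[0:213,215:297,2]-im[0:213,215:297,0]>8)
cv2.imwrite('pics/m1.png',np.hstack([m[0:220,200:310].astype(np.uint8)*255]))
for b in blobs(m,500,6000):
    n,l,st,ce=cv2.connectedComponentsWithStats(m.astype(np.uint8));k=l[int(b[1]),int(b[0])]
    cn,_=cv2.findContours((l==k).astype(np.uint8),0,1);e,r=cv2.minEnclosingCircle(cn[0]);el=cv2.fitEllipse(cv2.convexHull(cn[0]))
    print(np.round(b,1),np.round(e,1),r,el,ray(c,e,.067),ray(c,el[0],.067))
E
```

```text
(253, 195) [236 250 253]
(253, 160) [244 253 254]
(222, 150) [222 227 222]
(285, 150) [221 226 218]
(235, 180) [241 252 254]
(222, 60) [230 231 226]
[ 247.4   29.1 1361. ] [256.8  30.3] 33.29856872558594 ((256.9092102050781, 28.7680721282959), (59.98120880126953, 64.68628692626953), 129.6264190673828) [0.52632368 0.13436953] [0.52658175 0.13540073]
[ 249.4  112.7 1629. ] [253.6 106.6] 29.875673294067383 ((254.13125610351562, 107.61619567871094), (55.198387145996094, 59.308921813964844), 40.53910827636719) [0.512377   0.07925899] [0.5126224  0.07839833]
[ 250.   178.2 2098. ] [250. 174.] 30.413911819458008 ((250.0394287109375, 173.6103057861328), (56.49661636352539, 61.06249237060547), 177.83177185058594) [0.49796612 0.02499996] [0.49806953 0.02532773]
[292.9 162.4 817. ] [291.  141.5] 70.67718505859375 ((295.4053039550781, 148.55914306640625), (10.614144325256348, 395.6702880859375), 4.010328769683838) [0.53714695 0.04515851] [0.53973547 0.03857221]
```

```bash
python3 -m inch '[[0.2,0.2,-3,0,6],[0.2,0.2,-6,0,6],[0.2,0.2,-8,0,6],[0.2,0.2,-8.8,0,6],[0.2,0.2,-8.8,0,6],[0.2,0.2,-8.8,0,6]]'
python3 - <<'E'
from h import *
s,c=wrist();print(s['position'],s['force']);a=c['image'][120:384,120:420]
c=cams.capture('scene');b=c['image'][150:250,130:280]
cv2.imwrite('pics/g1.png',np.hstack([a,cv2.resize(b,(396,264))]))
E
```

```text
time_s: 2.85
position: [0.4987, 0.0175, 0.073]
tcp_rot: [[0.206, 0.979, 0.001], [0.979, -0.206, -0.0], [0.0, 0.001, -1.0]]
force: [0.3, -0.0, 0.3]
opening: 0.693
grasp_force: 0.0
[0.49867474 0.01748107 0.07303702] [ 0.25219976 -0.03372094  0.30350663]
```

View pics/g1.png

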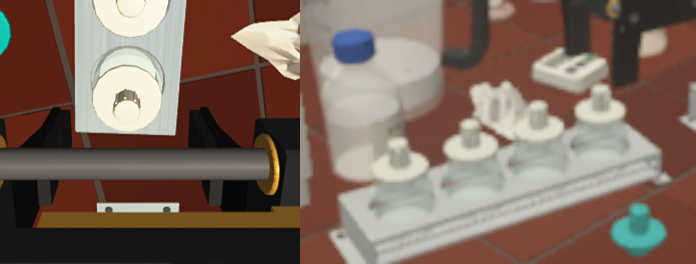

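The wrist crop shows the knob at about (126,105), centred between the fingers. The scene crop shows the fingers on either side of stopper 4. I lower 2 mm, nudge 2 mm along the row, then close and lift slightly.

```bash
python3 -m inch '[[0,0.2,-0.2,0,6],[0,0.2,-0.2,0,3],[0,0.2,-0.2,0,1],[0,0.2,-0.2,0,0.5],[0,0.2,-0.2,0,0.5],[0,0.2,-0.2,0,0.5],[0,0.2,-0.2,0,0.5],[0,0.2,-0.2,0,0.5]]'
```

```text
time_s: 3.62
position: [0.4977, 0.02, 0.0702]
tcp_rot: [[0.205, 0.979, -0.0], [0.979, -0.205, 0.0], [-0.0, -0.0, -1.0]]
force: [0.1, 0.6, -0.1]
opening: 0.244
grasp_force: 0.0
```

```bash
python3 -m inch '[[0,0,0.5,0,0.5],[0,0,1.2,0,0.5],[0,0,2.2,0,0.5],[0,0,4,0,0.5],[0,0,6,0,0.5],[0,0,6,0,0.5],[0,0,6,0,0.5]]'
python3 - <<'E'
from h import *
s,c=wrist();print(s['position'],s['force']);a=c['image'][120:384,120:420]
c=cams.capture('scene');b=c['image'][130:230,130:280]
cv2.imwrite('pics/g2.png',np.hstack([a,cv2.resize(b,(396,264))]))
E
```

```text
time_s: 4.2
position: [0.4988, 0.0198, 0.1317]
tcp_rot: [[0.205, 0.979, 0.004], [0.979, -0.205, -0.001], [0.0, 0.004, -1.0]]
force: [-0.3, -0.2, -0.1]
opening: 0.059
grasp_force: 0.0
[0.49877446 0.01980164 0.13168345] [-0.3100069  -0.244126   -0.11632988]
```

View pics/g2.png

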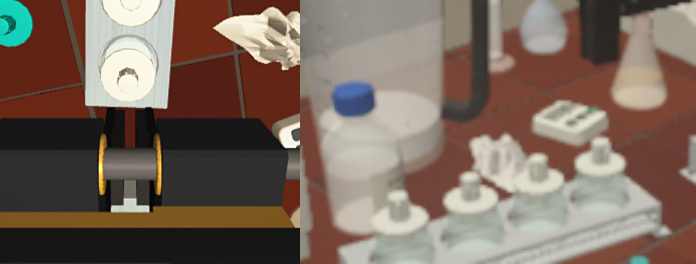

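The fingers were still 21 mm apart when I lifted, so nothing was grasped or moved. Stopper 4 is still in its neck, with its knob in line with the finger gap. I go down again and give the fingers time to close.

```bash
python3 -m inch '[[0,0,0,0,4],[0,0,0,0,4],[0,0,0,0,4],[0,0,-1,0,4],[0,0,-2,0,4],[0,-0.1,-4,0,4],[-0.1,-0.1,-6.1,0,4],[-0.1,-0.1,-6.1,0,3],[-0.1,-0.1,-6.1,0,0.5],[-0.1,-0.1,-6.1,0,0.5]]'; python3 -m inch '[[0,0,0,0,0.5],[0,0,0,0,0.5],[0,0,0,0,0.5],[0,0,0,0,0.5],[0,0,0,0,0.5],[0,0,0,0,0.5]]'
```

```text
time_s: 5.13
position: [0.4971, 0.0189, 0.0696]
tcp_rot: [[0.206, 0.979, 0.0], [0.979, -0.206, -0.0], [0.0, 0.0, -1.0]]
force: [-0.5, 0.1, -0.5]
opening: 0.306
grasp_force: 0.0
time_s: 5.63
position: [0.4969, 0.0189, 0.0695]
tcp_rot: [[0.206, 0.979, 0.0], [0.979, -0.206, -0.0], [0.0, 0.001, -1.0]]
force: [0.4, 0.8, 0.4]
opening: 0.065
grasp_force: 0.0
```

Run:
```python
from h import *
s,c=wrist();print(s['position'],s['opening'],s['grasp_force'],c['intrinsics']);a=c['image'][120:384,120:420]
c=cams.capture('scene');b=c['image'][150:250,130:280]
cv2.imwrite('pics/g3.png',np.hstack([a,cv2.resize(b,(396,264),interpolation=cv2.INTER_CUBIC)]))
```

```text
[0.49685418 0.01894225 0.06950976] 0.06490466655734534 0.0 [[345.81688716   0.         249.63373765]
 [  0.         345.81688716 192.11789328]
 [  0.           0.           1.        ]]
```

View pics/g3.png

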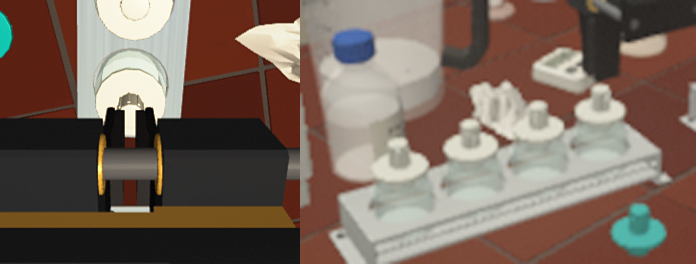

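The scene crop shows the closed fingers behind knob 4 at (600,80), so they missed it along the row. I'll re-measure the knob positions using the saved unobstructed pictures and the wrist view.

```bash
python3 -m inch '[[0,0,0,0,1],[0,0,2,0,2],[0,0,5,0,3],[-0.2,-0.8,9,0,4],[-0.6,-2.8,11,0,4],[-0.8,-4,13,0,4],[-0.8,-4,13,0,4],[-0.8,-4,13,0,4]]'
python3 - <<'E'
from h import *
import pickle
s,w=wrist();print(s['position'],s['tcp_rot']);pickle.dump((w['image'],w['xyz'],w['rotation'],w['intrinsics']),open('w.pkl','wb'))
t=cv2.imread('pics/top0.png')[175:220,160:270];sc=cv2.imread('pics/scene0.png')[175:245,145:265]
A=cv2.resize(t,None,fx=5,fy=5,interpolation=cv2.INTER_CUBIC);B=cv2.resize(sc,None,fx=5,fy=5,interpolation=cv2.INTER_CUBIC)
im=np.zeros((600,800,3),np.uint8);im[:225,:550]=A;im[240:590,:600]=B
im[0:300,600:800]=w['image'][0:300,160:360]
cv2.imwrite('pics/k1.png',im)
E
```

```text
time_s: 6.4
position: [0.4893, -0.0215, 0.2001]
tcp_rot: [[0.207, 0.978, 0.003], [0.978, -0.207, -0.0], [0.0, 0.003, -1.0]]
force: [-1.1, 0.3, -0.4]
opening: 0.449
grasp_force: 0.0
[ 0.48931271 -0.02151951  0.20013756] [[ 2.06903536e-01  9.78357731e-01  2.66029790e-03]
 [ 9.78361342e-01 -2.06903070e-01 -4.51995572e-04]
 [ 1.08210441e-04  2.69625211e-03 -9.99996359e-01]]
```

View pics/k1.png

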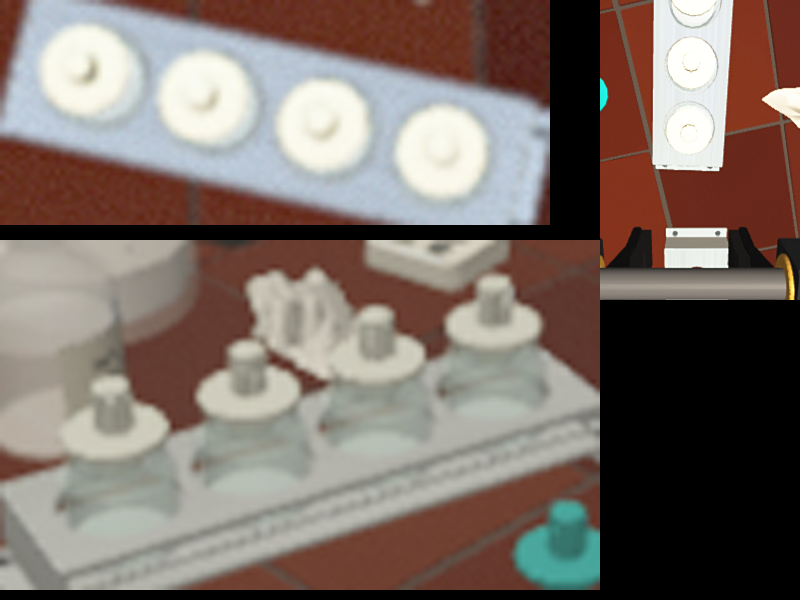

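Run:
```python
from h import *
import pickle
im,x,R,K=pickle.load(open('w.pkl','rb'));w=dict(xyz=x,rotation=R,intrinsics=K)
t=cams.capture('top');s=cams.capture('scene')
T=[(160+a/5-.4,175+b/5-.4) for a,b in[(83,67),(203,95),(321,123),(442,150)]]
S=[(145+a/5-.4,175+(b-240)/5-.4) for a,b in[(110,387),(247,352),(376,315),(494,284)]]
W=[None,None,(251,63),(248,131)]
def line(c,uv):
    d=c['rotation']@np.linalg.solve(c['intrinsics'],[*uv,1.]);return np.array(c['xyz']),d/np.linalg.norm(d)
def tri(*L):
    A=sum(np.eye(3)-np.outer(d,d) for o,d in L);b=sum((np.eye(3)-np.outer(d,d))@o for o,d in L);return np.linalg.solve(A,b)
for i in range(4):
    L=[line(t,T[i]),line(s,S[i])];print(i+1,'TS',tri(*L).round(4),'T',ray(t,T[i],.089).round(4),'S',ray(s,S[i],.089).round(4),end=' ')
    if W[i]:print('W',ray(w,W[i],.089).round(4),'all',tri(*L,line(w,W[i])).round(4))
```

```text
1 TS [0.541  0.1903 0.0848] T [0.5392 0.188 ] S [0.5367 0.1955] 2 TS [0.5263 0.1323 0.0842] T [0.5245 0.1303] S [0.521  0.1386] 3 TS [0.5109 0.0747 0.0863] T [0.5098 0.0737] S [0.5079 0.0787] W [0.5113 0.0765] all [0.5109 0.0754 0.0866]
4 TS [0.4967 0.0166 0.0858] T [0.4957 0.0159] S [0.4931 0.0218] W [0.4972 0.0222] all [0.4965 0.0187 0.0861]
```

The knob of stopper 4 triangulates to about (0.4965, 0.0187), and its neighbours agree, so the aim was right. I need to see the fingertips against the projected TCP at the grasp pose.

```bash
python3 -m inch '[[0.2,1,-1,0,4],[0.7,4,-3,0,4],[0.7,4,-6,0,4],[0.7,4,-9,0,4],[0.7,4,-11,0,4],[0.7,4,-12,0,4],[0.7,4,-12,0,4],[0.7,4,-12,0,4]]'
python3 - <<'E'
from h import *
s,w=wrist();c=cams.capture('scene');p=np.array(s['position']);y=np.array(s['tcp_rot'])[:,1];g=s['opening']*.087/2
print(p,s['opening'])
def pr(c,q):
    q=c['intrinsics']@(np.array(c['rotation']).T@(q-c['xyz']));return q[:2]/q[2]
B=cv2.resize(c['image'][130:220,190:300],None,fx=4,fy=4,interpolation=cv2.INTER_CUBIC)
W=w['image'][150:290,180:320].copy();W=cv2.resize(W,None,fx=2.5,fy=2.5)
for q,col in((p,(0,0,255)),(p+y*g,(0,255,0)),(p-y*g,(255,0,0))):
    u=pr(c,q);cv2.circle(B,(int((u[0]-189.5)*4),int((u[1]-129.5)*4)),3,col,-1)
    u=pr(w,q);cv2.circle(W,(int((u[0]-180)*2.5),int((u[1]-150)*2.5)),3,col,-1);print(u)
im=np.zeros((360,790,3),np.uint8);im[:,:440]=B;im[:350,440:]=W;cv2.imwrite('pics/k2.png',im)
E
```

```text
time_s: 7.22
position: [0.4944, 0.0201, 0.0775]
tcp_rot: [[0.205, 0.979, -0.004], [0.979, -0.205, 0.001], [0.0, -0.004, -1.0]]
force: [1.2, -0.1, -0.4]
opening: 0.46
grasp_force: 0.0
[0.4944111  0.02011697 0.07752986] 0.45978542294479996
[249.80518643 224.74119859]
[282.89563786 224.75260027]
[216.72093286 224.72979905]
```

View pics/k2.png

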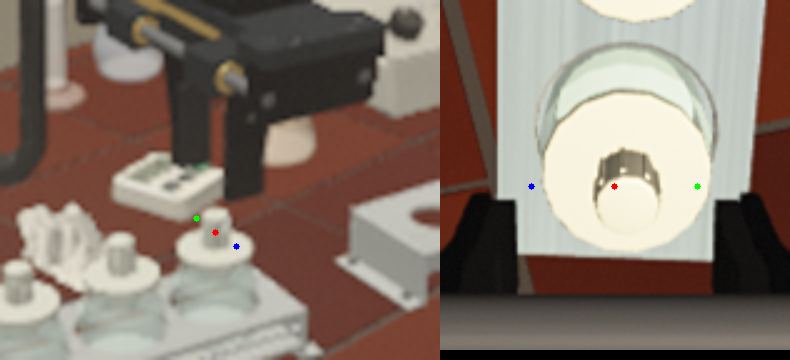

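The actual fingertips (scene crop, midpoint about (215,180)) sit about 25 mm above the projected TCP at (215,232). They are not shifted sideways. The wrist view agrees: by the apparent finger gap the depth is about 0.18 m rather than 0.21 m. So the fingers physically end about 2–2.5 cm higher than the readout says, and they closed above the knob. I'll go lower by that amount.

```bash
python3 -m inch '[[0.2,-0.1,-1,0,4],[0.2,-0.1,-2,0,4],[0.2,-0.1,-2.5,0,4],[0.2,-0.1,-2.5,0,4],[0.2,-0.1,-2.5,0,3]]'; python3 -m inch '[[0,0,0,0,2],[0,0,0,0,0.5],[0,0,0,0,0.5],[0,0,0,0,0.5],[0,0,0,0,0.5],[0,0,0,0,0.5],[0,0,0,0,0.5],[0,0,0,0,0.5]]'
```

```text
time_s: 7.73
position: [0.4973, 0.018, 0.0538]
tcp_rot: [[0.206, 0.979, -0.001], [0.979, -0.206, 0.0], [0.0, -0.001, -1.0]]
force: [1.0, -1.6, -0.1]
opening: 0.435
grasp_force: 0.0
time_s: 8.4
position: [0.4977, 0.018, 0.0544]
tcp_rot: [[0.206, 0.979, 0.0], [0.979, -0.206, 0.0], [0.0, 0.0, -1.0]]
force: [-0.5, -0.1, 2.7]
opening: 0.135
grasp_force: 30.0
```

```bash
python3 -m inch '[[0,0,0.4,0,0.5],[0,0,1,0,0.5],[0,0,2,0,0.5],[0,0,4,0,0.5],[0,0,7,0,0.5],[0,0,10,0,0.5],[0,0,11,0,0.5],[0,0,11,0,0.5]]'
python3 - <<'E'
from h import *
s,w=wrist();c=cams.capture('scene');p=np.array(s['position']);R=np.array(s['tcp_rot'])
print(p,s['opening'],s['force'])
B=cv2.resize(c['image'][100:220,170:300],None,fx=3,fy=3,interpolation=cv2.INTER_CUBIC)
W=w['image'][150:290,180:320].copy();W=cv2.resize(W,None,fx=2.5,fy=2.5)
im=np.zeros((360,750,3),np.uint8);im[:,:390]=B;im[:350,400:]=W;cv2.imwrite('pics/k3.png',im)
E
```

```text
time_s: 9.07
position: [0.5004, 0.0176, 0.1681]
tcp_rot: [[0.205, 0.979, 0.008], [0.979, -0.205, -0.002], [0.0, 0.008, -1.0]]
force: [-0.1, -0.5, -1.3]
opening: 0.136
grasp_force: 30.0
[0.50037646 0.01757881 0.16810818] 0.13629883719642952 [-0.07578863 -0.54944184 -1.34140803]
```

View pics/k3.png

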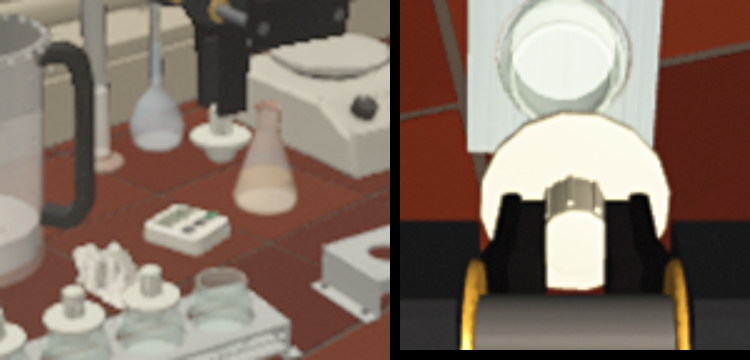

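Stopper 4 is held upright and bottle 4 stands open in the rack (scene crop at (220,290)). The flange is centred on the TCP within about 1 mm, and its origin is 9.6 mm above the TCP. So I release at TCP z ≈ 0.0265. I carry it above hole 4 and check the holes with the wrist camera.

```bash
python3 -m inch '[[-0.6,-3,0,0,0.5],[-1.3,-7,0,0,0.5],[-2,-11,0,0,0.5],[-2.7,-15,0,0,0.5],[-3.4,-19,0,0,0.5],[-4.1,-23,0,0,0.5],[-4.8,-27,0,0,0.5],[-5.5,-31,0,0,0.5],[-6.2,-34,0,0,0.5],[-6.6,-34.9,0,0,0.5]]';python3 -m inch '[[0,0,0,0,0.5],[0,0,0,0,0.5],[0,0,0,0,0.5]]'
python3 - <<'E'
from h import *
s,w=wrist();im=w['image'];cv2.imwrite('pics/w4.png',im);g=im.astype(int)
m=(g[...,2]-g[...,0]>40);m[230:]=False
for b in blobs(m,300,4000):print(np.round(b,1),ray(w,b[:2],.036).round(4))
c=cams.capture('top')
print('reagent cap',ray(c,(191,137),.126),'flask top',ray(c,(341,133),.102),'base',ray(c,(334,145),.02))
E
```

```text
time_s: 10.0
position: [0.4306, -0.3359, 0.1628]
tcp_rot: [[0.21, 0.978, -0.001], [0.978, -0.21, -0.001], [-0.001, -0.0, -1.0]]
force: [0.5, 0.0, -0.2]
opening: 0.136
grasp_force: 30.0
time_s: 10.25
position: [0.4312, -0.3286, 0.1633]
tcp_rot: [[0.205, 0.979, -0.002], [0.979, -0.205, 0.003], [0.003, -0.002, -1.0]]
force: [-0.1, -0.1, 0.2]
opening: 0.131
grasp_force: 30.0
[  33.  106. 2230.] [ 0.2513 -0.2242]
[245.1 112.9 570. ] [ 0.4387 -0.2696]
[251.1 175.7 867. ] [ 0.4321 -0.3282]
[256.8  39.8 929. ] [ 0.4615 -0.2114]
[263.3 109.2 313. ] [ 0.4556 -0.2698]
[ 437.6  142.2 3041. ] [ 0.6087 -0.3323]
[473.  152.2 614. ] [ 0.6405 -0.3484]
reagent cap [0.65488713 0.14651653] flask top [ 0.66353958 -0.21223139] base [ 0.6524113  -0.20996391]
```

View pics/w4.png

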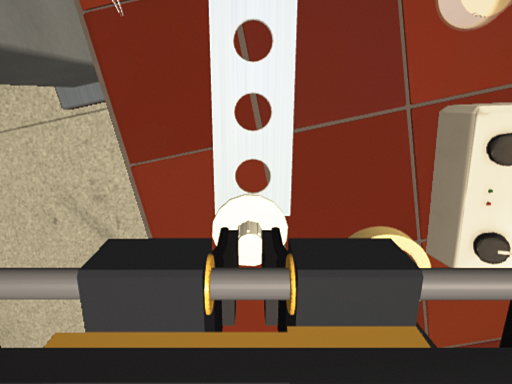

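The wrist picture shows holes at (253,40), (252,112) and (252,175). The last is hole 4, just before the rack end at row 215. It lies at about (0.4333, -0.3295), which agrees with the top view within 3 mm.

```bash
python3 -m inch '[[0.2,-0.1,-3,0,0.5],[0.2,-0.1,-6,0,0.5],[0.2,-0.1,-9,0,0.5],[0.2,-0.1,-10.5,0,0.5],[0.2,-0.1,-11.3,0,0.5],[0.2,-0.1,-11.3,0,0.5],[0.2,-0.1,-11.3,0,0.5]]';python3 - <<'E'
from h import *
s,w=wrist();c=cams.capture('scene')
cv2.imwrite('pics/p1.png',np.hstack([cv2.resize(c['image'][130:220,270:385],(460,360),interpolation=cv2.INTER_CUBIC),cv2.resize(w['image'][140:290,180:310],(312,360))]))
E
```

```text
time_s: 10.93
position: [0.4343, -0.3315, 0.0516]
tcp_rot: [[0.204, 0.979, 0.0], [0.979, -0.204, -0.0], [-0.0, 0.0, -1.0]]
force: [0.9, -0.1, 1.0]
opening: 0.135
grasp_force: 30.0
```

View pics/p1.png

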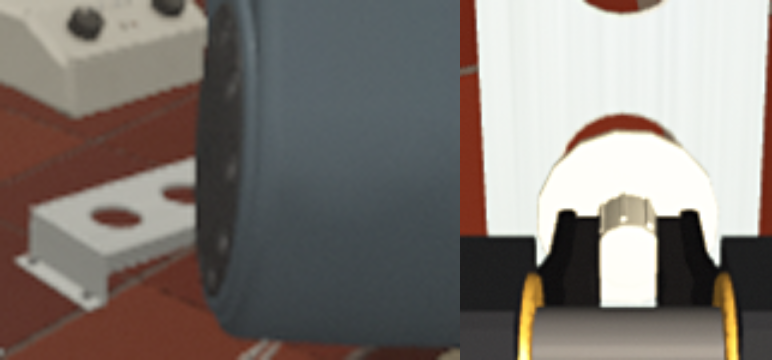

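The wrist crop shows hole 4 centred at column 627 and the flange at 628. Along the row they are about 1 mm apart, so I correct that and lower gently.

```bash
python3 -m inch '[[-0.05,0.1,-0.6,0,0.5],[-0.05,0.1,-1.2,0,0.5],[-0.05,0.1,-1.7,0,0.5],[-0.05,0.1,-2.1,0,0.5],[-0.05,0.1,-2.35,0,0.5],[-0.05,0.1,-2.35,0,0.5],[-0.05,0.1,-2.35,0,0.5]]'
```

```text
time_s: 11.62
position: [0.4331, -0.331, 0.0274]
tcp_rot: [[0.206, 0.979, -0.0], [0.979, -0.206, 0.0], [0.0, -0.0, -1.0]]
force: [-0.4, 0.1, -0.4]
opening: 0.134
grasp_force: 30.0
```

```bash
python3 -m inch '[[0,0,-0.05,0,0.5],[0,0,-0.1,0,0.5],[0,0,-0.1,0,0.5]]'
```

```text
time_s: 11.87
position: [0.4333, -0.3311, 0.0268]
tcp_rot: [[0.206, 0.979, 0.0], [0.979, -0.206, -0.0], [-0.0, 0.0, -1.0]]
force: [-0.0, -0.2, -0.3]
opening: 0.133
grasp_force: 30.0
```

```bash
python3 -m inch '[[0,0,-0.05,0,0.5],[0,0,-0.1,0,0.5],[0,0,-0.1,0,0.5]]'; python3 -m inch '[[0,0,-0.05,0,0.5],[0,0,-0.05,0,0.5]]'
```

```text
time_s: 12.12
position: [0.4332, -0.3311, 0.0263]
tcp_rot: [[0.205, 0.979, 0.0], [0.979, -0.205, -0.0], [-0.0, 0.0, -1.0]]
force: [-1.5, -0.2, 3.7]
opening: 0.134
grasp_force: 30.0
time_s: 12.28
position: [0.4332, -0.3312, 0.0262]
tcp_rot: [[0.205, 0.979, 0.0], [0.979, -0.205, -0.001], [-0.0, 0.0, -1.0]]
force: [-1.5, 2.1, 7.0]
opening: 0.133
grasp_force: 30.0
```

Contact came at TCP z = 0.0263, as predicted, so stopper 4 is seated. I release and rise straight up.

```bash
python3 -m inch '[[0,0,0.05,0,1.5],[0,0,0.05,0,2],[0,0,0.05,0,3],[0,0,0.05,0,4],[0,0,0.05,0,4],[0,0,0.05,0,4],[0,0,0.05,0,4],[0,0,1.5,0,4],[0,0,4,0,4],[0,0,8,0,4]]'; python3 -m inch '[[0,0,4,0,4],[0,0,6,0,4],[0,0,6,0,4],[0,0,6,0,4]]'
python3 - <<'E'
from h import *
s,w=wrist();im=w['image'];print(s['position']);cv2.imwrite('pics/w5.png',im);g=im.astype(int)
m=(g[...,2]-g[...,0]>5)&(g.min(2)>150);m[240:]=False;m[:,:210]=False;m[:,300:]=False
for b in blobs(m,300,6000):print(np.round(b,1),ray(w,b[:2],.0405).round(4))
E
```

```text
time_s: 13.12
position: [0.4311, -0.3288, 0.103]
tcp_rot: [[0.206, 0.979, -0.006], [0.979, -0.206, 0.006], [0.005, -0.007, -1.0]]
force: [0.1, 0.0, 0.3]
opening: 0.461
grasp_force: 0.0
time_s: 13.45
position: [0.4337, -0.3316, 0.1665]
tcp_rot: [[0.205, 0.979, 0.002], [0.979, -0.205, -0.002], [-0.002, 0.003, -1.0]]
force: [-0.1, 0.2, -0.3]
opening: 0.457
grasp_force: 0.0
[ 0.43373856 -0.33157955  0.16651858]
```

```bash
python3 -m inch '[[0.7,3.5,0,0,4],[1.5,7.5,0,0,4],[2.3,11.5,0,0,4],[3,15.5,0,0,4],[3.8,19.5,0,0,4],[4.6,23.5,0,0,4],[5.3,27.5,0,0,4],[6,31.5,0,0,4],[6.8,35.5,0,0,4],[7.6,39.5,0,0,4]]'; python3 -m inch '[[0.2,1.3,0,0,4],[0.2,1.3,-2,0,4],[0.2,1.3,-4,0,4],[0.2,1.3,-7,0,4],[0.2,1.3,-7,0,4],[0.2,1.3,-7,0,4]]'
```

```text
time_s: 14.33
position: [0.5074, 0.0661, 0.163]
tcp_rot: [[0.206, 0.979, -0.005], [0.979, -0.206, 0.0], [-0.001, -0.005, -1.0]]
force: [1.4, -0.2, -0.8]
opening: 0.458
grasp_force: 0.0
time_s: 14.83
position: [0.5083, 0.0772, 0.0927]
tcp_rot: [[0.206, 0.979, -0.008], [0.979, -0.206, 0.001], [-0.001, -0.008, -1.0]]
force: [-0.3, 0.3, 0.0]
opening: 0.46
grasp_force: 0.0
```

```bash
python3 -m inch '[[0,-0.1,-1.5,0,4],[0,-0.1,-3,0,4],[0,-0.1,-3.6,0,4],[0,-0.1,-3.6,0,4],[0,-0.1,-3.6,0,4]]'
```

```text
time_s: 15.25
position: [0.5116, 0.0758, 0.0599]
tcp_rot: [[0.206, 0.979, 0.001], [0.979, -0.206, 0.0], [0.0, 0.001, -1.0]]
force: [0.0, -0.8, -0.1]
opening: 0.458
grasp_force: 0.0
```

```bash
python3 -m inch '[[0,0.05,-0.5,0,4],[0,0.05,-0.5,0,2],[0,0.05,-0.5,0,0.5],[0,0.05,-0.5,0,0.5],[0,0.05,-0.5,0,0.5],[0,0.05,-0.5,0,0.5],[0,0.05,-0.5,0,0.5],[0,0.05,-0.5,0,0.5],[0,0.05,-0.5,0,0.5]]'
```

```text
time_s: 16.0
position: [0.5115, 0.0765, 0.0545]
tcp_rot: [[0.205, 0.979, 0.001], [0.979, -0.205, -0.0], [0.0, 0.001, -1.0]]
force: [-0.1, -1.0, 1.5]
opening: 0.132
grasp_force: 30.0
```

```bash
python3 -m inch '[[0,0,0.4,0,0.5],[0,0,1,0,0.5],[0,0,2,0,0.5],[0,0,4,0,0.5],[0,0,7,0,0.5],[0,0,10,0,0.5],[0,0,11,0,0.5],[-0.6,-3,11,0,0.5],[-1.3,-7,11,0,0.5],[-2,-11,11,0,0.5]]';python3 -m inch '[[-0.7,-4,0,0,0.5],[-1.4,-8,0,0,0.5],[-2.1,-12,0,0,0.5],[-2.8,-16,0,0,0.5],[-3.5,-20,0,0,0.5],[-4.2,-22.5,0,0,0.5],[-4.55,-23.8,0,0,0.5],[-4.55,-23.8,0,0,0.5],[-4.55,-23.8,-3,0,0.5],[-4.55,-23.8,-6,0,0.5]]'; python3 -m inch '[[0,0,-3,0,0.5],[0,0,-4,0,0.5],[0,0,-4.9,0,0.5],[0,0,-4.9,0,0.5],[0,0,-4.9,0,0.5]]'
python3 - <<'E'
from h import *
s,w=wrist();print(s['position']);cv2.imwrite('pics/p2.png',w['image']);g=w['image'].astype(int)
# hole front edge / flange front edge along middle columns
for col in(244,249,254):print(col,[tuple(g[r,col]) for r in range(176,204,2)])
E
```

```text
time_s: 16.83
position: [0.4909, -0.0338, 0.1651]
tcp_rot: [[0.202, 0.979, 0.001], [0.979, -0.202, -0.0], [-0.0, 0.001, -1.0]]
force: [-0.2, 0.2, 0.2]
opening: 0.133
grasp_force: 30.0
time_s: 17.67
position: [0.4471, -0.271, 0.1053]
tcp_rot: [[0.205, 0.979, 0.004], [0.979, -0.205, -0.002], [-0.002, 0.004, -1.0]]
force: [0.1, -0.4, -1.2]
opening: 0.135
grasp_force: 30.0
time_s: 18.08
position: [0.4464, -0.2711, 0.0559]
tcp_rot: [[0.205, 0.979, 0.001], [0.979, -0.205, -0.0], [-0.0, 0.001, -1.0]]
force: [-0.2, 0.1, 0.7]
opening: 0.134
grasp_force: 30.0
[ 0.44640315 -0.2711041   0.05587318]
244 [(np.int64(243), np.int64(246), np.int64(243)), (np.int64(243), np.int64(247), np.int64(243)), (np.int64(243), np.int64(246), np.int64(243)), (np.int64(243), np.int64(246), np.int64(243)), (np.int64(243), np.int64(247), np.int64(243)), (np.int64(247), np.int64(250), np.int64(246)), (np.int64(162), np.int64(180), np.int64(193)), (np.int64(14), np.int64(32), np.int64(111)), (np.int64(21), np.int64(37), np.int64(114)), (np.int64(56), np.int64(74), np.int64(121)), (np.int64(214), np.int64(245), np.int
[... 768 characters left out ...]
nt64(250), np.int64(254), np.int64(255))]
254 [(np.int64(241), np.int64(244), np.int64(241)), (np.int64(241), np.int64(244), np.int64(241)), (np.int64(241), np.int64(244), np.int64(241)), (np.int64(240), np.int64(244), np.int64(241)), (np.int64(240), np.int64(244), np.int64(241)), (np.int64(244), np.int64(247), np.int64(243)), (np.int64(171), np.int64(188), np.int64(193)), (np.int64(76), np.int64(92), np.int64(111)), (np.int64(83), np.int64(97), np.int64(115)), (np.int64(107), np.int64(131), np.int64(144)), (np.int64(240), np.int64(255), np.int64(255)), (np.int64(252), np.int64(255), np.int64(255)), (np.int64(250), np.int64(254), np.int64(255)), (np.int64(250), np.int64(254), np.int64(255))]
```

The hole edge and flange edge agree within 0.3 mm for hole 3, so I lower.

```bash
python3 -m inch '[[0,0,-0.8,0,0.5],[0,0,-1.5,0,0.5],[0,0,-2.1,0,0.5],[0,0,-2.6,0,0.5],[0,0,-2.85,0,0.5],[0,0,-2.85,0,0.5],[0,0,-2.85,0,0.5]]'; python3 -m inch '[[0,0,-0.05,0,0.5],[0,0,-0.05,0,0.5]]'
```

```text
time_s: 18.72
position: [0.4455, -0.2714, 0.0265]
tcp_rot: [[0.206, 0.979, -0.0], [0.979, -0.206, 0.0], [0.0, -0.0, -1.0]]
force: [0.7, -0.3, 0.2]
opening: 0.134
grasp_force: 30.0
time_s: 18.88
position: [0.4456, -0.2715, 0.0264]
tcp_rot: [[0.206, 0.979, -0.0], [0.979, -0.206, 0.0], [0.0, -0.0, -1.0]]
force: [-0.6, 0.8, 1.9]
opening: 0.132
grasp_force: 30.0
```

```bash
python3 -m inch '[[0,0,0,0,1.5],[0,0,0,0,2],[0,0,0,0,3],[0,0,0,0,4],[0,0,0,0,4],[0,0,0,0,4],[0,0,0,0,4],[0,0,1.5,0,4],[0,0,4,0,4],[0,0,8,0,4]]'; python3 -m inch '[[0,0,4,0,4],[0,0,6,0,4],[0.7,3,6,0,4],[1.5,7,6,0,4],[2.3,11,6,0,4],[3,15,6,0,4],[3.8,19,6,0,4],[4.6,23,6,0,4],[5.4,27,6,0,4],[6.2,31,6,0,4]]'; python3 -m inch '[[0.6,3,0,0,4],[1.2,6,0,0,4],[1.9,9.3,0,0,4],[1.9,9.3,0,0,4],[1.9,9.3,-2,0,4],[1.9,9.3,-4,0,4],[1.9,9.3,-4,0,4]]'
python3 - <<'E'
from h import *
t=cams.capture('scene');cv2.imwrite('pics/s3.png',t['image'])
s,w=wrist();print(s['position']);cv2.imwrite('pics/w6.png',w['image'])
E
```

```text
time_s: 19.72
position: [0.4435, -0.2696, 0.1042]
tcp_rot: [[0.206, 0.979, -0.006], [0.979, -0.206, 0.006], [0.004, -0.007, -1.0]]
force: [0.7, -0.1, -0.2]
opening: 0.456
grasp_force: 0.0
time_s: 20.55
position: [0.5076, 0.0405, 0.1663]
tcp_rot: [[0.206, 0.979, 0.0], [0.979, -0.206, -0.0], [-0.0, 0.0, -1.0]]
force: [-0.2, -0.4, 0.3]
opening: 0.462
grasp_force: 0.0
time_s: 21.13
position: [0.5236, 0.1312, 0.1232]
tcp_rot: [[0.205, 0.979, -0.007], [0.979, -0.205, -0.001], [-0.002, -0.007, -1.0]]
force: [-0.7, 0.3, -0.7]
opening: 0.46
grasp_force: 0.0
[0.52459475 0.13109615 0.12462659]
```

```bash
python3 -m inch '[[0.2,0.2,-2,0,4],[0.2,0.2,-4,0,4],[0.2,0.2,-5.5,0,4],[0.2,0.2,-6,0,4],[0.2,0.2,-6,0,4],[0.2,0.2,-6,0,4],[0.2,0.2,-6,0,4]]'
```

```text
time_s: 21.82
position: [0.53, 0.1333, 0.0676]
tcp_rot: [[0.206, 0.979, 0.003], [0.979, -0.206, 0.0], [0.001, 0.003, -1.0]]
force: [0.9, -0.2, -0.5]
opening: 0.458
grasp_force: 0.0
```

```bash
python3 -m inch '[[-0.2,0.05,-0.6,0,4],[-0.2,0.05,-1.05,0,4],[-0.2,0.05,-1.05,0,4],[-0.2,0.05,-1.05,0,4]]';  python3 -m inch '[[0,0,0,0,2],[0,0,0,0,0.5],[0,0,0,0,0.5],[0,0,0,0,0.5],[0,0,0,0,0.5],[0,0,0,0,0.5],[0,0,0,0,0.5],[0,0,0,0,0.5],[0,0,0,0,0.5]]'
```

```text
time_s: 22.15
position: [0.5264, 0.134, 0.0555]
tcp_rot: [[0.205, 0.979, -0.001], [0.979, -0.205, -0.0], [-0.0, -0.001, -1.0]]
force: [-0.4, 1.0, 0.9]
opening: 0.458
grasp_force: 0.0
time_s: 22.9
position: [0.5272, 0.1342, 0.0582]
tcp_rot: [[0.205, 0.979, 0.002], [0.979, -0.205, 0.0], [0.001, 0.002, -1.0]]
force: [-3.1, 0.1, 16.6]
opening: 0.064
grasp_force: 7.9
```

The fingers slipped off the knob top here because I gripped 3 mm higher. Opening is 0.064 with 16.6 N upward. I rise, open and take it at the proven height, TCP z = 0.0545.

```bash
python3 -m inch '[[0,0,0.5,0,0.5],[0,0,1.5,0,0.5],[0,0,3,0,2],[0,0,3,0,4],[0,0,3,0,4],[0,0,3,0,4],[0,0,3,0,4],[0,0,3,0,4],[0,0,3,0,4]]';python3 - <<'E'
from h import *
s,w=wrist();c=cams.capture('scene');print(s['position'])
o=cv2.imread('pics/scene0.png')
f=lambda i:cv2.resize(i[150:240,145:265],(400,300),interpolation=cv2.INTER_CUBIC)
cv2.imwrite('pics/q1.png',np.vstack([np.hstack([f(c['image']),cv2.resize(w['image'][100:280,150:350],(333,300))]),np.hstack([f(o),cv2.resize(cv2.imread('pics/s3.png')[120:220,270:380],(333,300))])]))
E
```

```text
time_s: 23.65
position: [0.5263, 0.1339, 0.0851]
tcp_rot: [[0.206, 0.979, -0.001], [0.979, -0.206, -0.0], [-0.0, -0.001, -1.0]]
force: [0.1, 0.2, -0.0]
opening: 0.44
grasp_force: 0.0
[0.52626786 0.13394554 0.08509687]
```

View pics/q1.png

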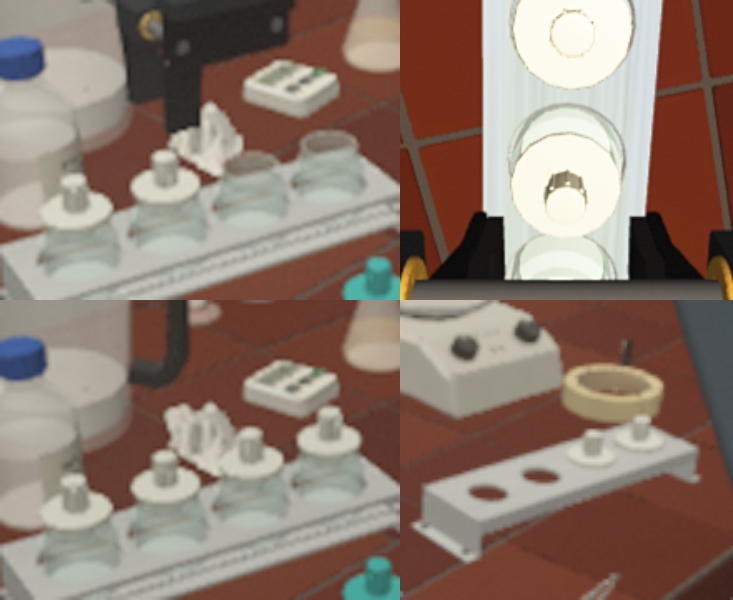

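Stopper 2 still sits upright in its neck and is centred (wrist crop, knob at (566,195)). Stoppers 3 and 4 are seated flat in the rack's last two holes (lower right crop at (592,450) and (640,433)). Retaking stopper 2.

```bash
python3 -m inch '[[0.05,0,-1,0,4],[0.05,0,-2,0,4],[0.05,0,-3,0,4],[0.05,0,-3.15,0,4],[0.05,0,-3.15,0,4],[0.05,0,-3.15,0,4]]';  python3 -m inch '[[0,0,0,0,2],[0,0,0,0,0.5],[0,0,0,0,0.5],[0,0,0,0,0.5],[0,0,0,0,0.5],[0,0,0,0,0.5],[0,0,0,0,0.5],[0,0,0,0,0.5],[0,0,0,0,0.5]]'
```

```text
time_s: 24.25
position: [0.527, 0.134, 0.0537]
tcp_rot: [[0.205, 0.979, -0.001], [0.979, -0.205, -0.0], [-0.0, -0.001, -1.0]]
force: [0.8, -0.2, 0.2]
opening: 0.464
grasp_force: 0.0
time_s: 25.0
position: [0.5272, 0.134, 0.0545]
tcp_rot: [[0.206, 0.979, 0.0], [0.979, -0.206, 0.0], [0.0, 0.0, -1.0]]
force: [-1.6, 0.2, 1.4]
opening: 0.138
grasp_force: 30.0
```

```bash
python3 -m inch '[[0,0,0.4,0,0.5],[0,0,1,0,0.5],[0,0,2,0,0.5],[0,0,4,0,0.5],[0,0,7,0,0.5],[0,0,10,0,0.5],[0,0,11,0,0.5],[-0.6,-3,11,0,0.5],[-1.3,-7,11,0,0.5],[-2,-11,11,0,0.5]]';python3 -m inch '[[-0.7,-4,0,0,0.5],[-1.4,-8,0,0,0.5],[-2.1,-12,0,0,0.5],[-2.8,-16,0,0,0.5],[-3.5,-20,0,0,0.5],[-4.2,-22.5,0,0,0.5],[-4.9,-23.7,0,0,0.5],[-4.9,-23.7,0,0,0.5],[-4.9,-23.7,-3,0,0.5],[-4.9,-23.7,-6,0,0.5]]'; python3 -m inch '[[0,0,-3,0,0.5],[0,0,-4,0,0.5],[0,0,-4.9,0,0.5],[0,0,-4.9,0,0.5],[0,0,-4.9,0,0.5]]'
cat >> h.py <<'E'
def edges(cols=(244,249,254)):
    s,w=wrist();g=w['image'].min(2).astype(int);print(s['position'],s['tcp_rot'][0])
    for c in cols:
        d=[r for r in range(165,215) if g[r,c]<170];print(c,d[0]-.5,d[-1]+.5) if d else print(c,None)
    r=int(d[0])+3 if d else 190;x=[k for k in range(215,285) if g[r,k]<170];print('row',r,x[0],x[-1]) if x else 0
E
python3 -c "
from h import *;edges()"
```

```text
time_s: 25.83
position: [0.507, 0.0236, 0.1649]
tcp_rot: [[0.202, 0.979, 0.002], [0.979, -0.202, -0.0], [-0.0, 0.002, -1.0]]
force: [0.9, -1.9, -0.2]
opening: 0.133
grasp_force: 30.0
time_s: 26.67
position: [0.4598, -0.214, 0.1053]
tcp_rot: [[0.206, 0.978, 0.005], [0.978, -0.206, -0.003], [-0.002, 0.005, -1.0]]
force: [0.0, -0.1, -1.0]
opening: 0.136
grasp_force: 30.0
time_s: 27.08
position: [0.4589, -0.213, 0.0558]
tcp_rot: [[0.205, 0.979, 0.001], [0.979, -0.205, -0.0], [-0.0, 0.001, -1.0]]
force: [-0.3, -0.7, 0.3]
opening: 0.135
grasp_force: 30.0
[ 0.45885669 -0.21298639  0.05577508] [2.04968148e-01 9.78768407e-01 6.80986700e-04]
244 186.5 194.5
249 186.5 193.5
254 187.5 193.5
row 191 234 262
```

```bash
python3 -m inch '[[0,0,-0.8,0,0.5],[0,0,-1.5,0,0.5],[0,0,-2.1,0,0.5],[0,0,-2.6,0,0.5],[0,0,-2.85,0,0.5],[0,0,-2.85,0,0.5],[0,0,-2.85,0,0.5]]'; python3 -m inch '[[0,0,-0.05,0,0.5],[0,0,-0.05,0,0.5]]'
```

```text
time_s: 27.72
position: [0.4581, -0.213, 0.0265]
tcp_rot: [[0.206, 0.979, -0.0], [0.979, -0.206, 0.0], [0.0, -0.0, -1.0]]
force: [-0.9, -0.7, -0.5]
opening: 0.137
grasp_force: 30.0
time_s: 27.88
position: [0.4583, -0.2131, 0.0263]
tcp_rot: [[0.206, 0.979, 0.0], [0.979, -0.206, -0.0], [-0.0, 0.0, -1.0]]
force: [0.1, -0.5, 0.5]
opening: 0.139
grasp_force: 30.0
```

```bash
python3 -m inch '[[0,0,-0.05,0,0.5],[0,0,-0.05,0,0.5]]'
```

```text
time_s: 28.05
position: [0.4582, -0.2131, 0.0261]
tcp_rot: [[0.205, 0.979, 0.0], [0.979, -0.205, -0.0], [-0.0, 0.0, -1.0]]
force: [-1.3, 0.2, 4.8]
opening: 0.138
grasp_force: 30.0
```

```bash
python3 -m inch '[[0,0,0.03,0,1.5],[0,0,0.03,0,2],[0,0,0.03,0,3],[0,0,0.03,0,4],[0,0,0.03,0,4],[0,0,0.03,0,4],[0,0,0.03,0,4],[0,0,1.5,0,4],[0,0,4,0,4],[0,0,8,0,4]]'; python3 -m inch '[[0,0,4,0,4],[0,0,6,0,4],[0.7,3,6,0,4],[1.5,7,6,0,4],[2.3,11,6,5,4],[3,15,6,10,4],[3.8,19,6,15,4],[4.6,23,6,20,4],[5.4,27,6,25,4],[6.2,31,6,30,4]]'; python3 -m inch '[[0.6,3,0,0,4],[1.2,6,0,0,4],[2.1,9.4,0,0,4],[2.1,9.4,0,0,4],[2.1,9.4,-2,0,4],[2.1,9.4,-4,0,4],[2.1,9.4,-4,0,4],[2.1,9.4,-4,0,4],[2.1,9.4,-4,0,4]]'
python3 - <<'E'
from h import *
s,w=wrist();print(s['position']);im=w['image'];g=im.astype(int)
cv2.imwrite('pics/w7.png',im)
m=(g[...,2]-g[...,0]>8)&(g.min(2)>180);m[240:]=False
for b in blobs(m,300,9000):print(np.round(b,1),ray(w,b[:2],.0685).round(4))
E
```

```text
time_s: 28.88
position: [0.4559, -0.2114, 0.1038]
tcp_rot: [[0.206, 0.979, -0.006], [0.979, -0.206, 0.005], [0.004, -0.007, -1.0]]
force: [1.0, 0.3, -0.6]
opening: 0.462
grasp_force: 0.0
time_s: 29.72
position: [0.52, 0.099, 0.1658]
tcp_rot: [[-0.315, 0.949, -0.0], [0.949, 0.315, -0.0], [-0.0, -0.0, -1.0]]
force: [2.1, -0.6, 0.4]
opening: 0.461
grasp_force: 0.0
time_s: 30.47
position: [0.5416, 0.1906, 0.1263]
tcp_rot: [[-0.311, 0.95, 0.001], [0.95, 0.311, 0.0], [-0.0, 0.001, -1.0]]
force: [-0.3, 0.9, 0.2]
opening: 0.463
grasp_force: 0.0
[0.5416282  0.1905863  0.12632674]
[ 240.1  198.9 1165. ] [0.5355 0.1869]
[345.8 231.4 466. ] [0.6228 0.1873]
[ 428.6   74.4 2298. ] [0.6324 0.3137]
[ 464.1  210.9 4693. ] [0.7032 0.2315]
```

```bash
python3 -m inch '[[0,0.1,-2,0,4],[0,0.1,-4,0,4],[0,0.1,-5.5,0,4],[0,0.1,-6.2,0,4],[0,0.1,-6.2,0,4],[0,0.1,-6.2,0,4]]'
```

```text
time_s: 31.02
position: [0.5419, 0.1919, 0.0645]
tcp_rot: [[-0.311, 0.95, 0.001], [0.95, 0.311, 0.0], [-0.0, 0.001, -1.0]]
force: [0.3, -0.3, -0.2]
opening: 0.459
grasp_force: 0.0
```

```bash
python3 -m inch '[[0,0,-0.5,0,4],[0,0,-1,0,4],[0,0,-1,0,4],[0,0,-1,0,4]]'; python3 -m inch '[[0,0,0,0,2],[0,0,0,0,0.5],[0,0,0,0,0.5],[0,0,0,0,0.5],[0,0,0,0,0.5],[0,0,0,0,0.5],[0,0,0,0,0.5],[0,0,0,0,0.5],[0,0,0,0,0.5]]'
```

```text
time_s: 31.35
position: [0.5412, 0.192, 0.0538]
tcp_rot: [[-0.311, 0.95, -0.0], [0.95, 0.311, -0.0], [0.0, -0.0, -1.0]]
force: [0.3, 0.0, 0.4]
opening: 0.462
grasp_force: 0.0
time_s: 32.1
position: [0.5413, 0.192, 0.0538]
tcp_rot: [[-0.311, 0.95, 0.0], [0.95, 0.311, 0.0], [-0.0, 0.0, -1.0]]
force: [0.2, 0.3, 0.8]
opening: 0.133
grasp_force: 30.0
```

```bash
python3 -m inch '[[0,0,0.4,0,0.5],[0,0,1,0,0.5],[0,0,2,0,0.5],[0,0,4,0,0.5],[0,0,7,0,0.5],[0,0,10,0,0.5],[0,0,11,0,0.5],[-0.6,-3,11,0,0.5],[-1.3,-7,11,0,0.5],[-2,-11,11,0,0.5]]';python3 -m inch '[[-0.7,-4,0,-5,0.5],[-1.4,-8,0,-10,0.5],[-2.1,-12,0,-15,0.5],[-2.8,-16,0,-20,0.5],[-3.5,-20,0,-25,0.5],[-4.2,-22.5,0,-30,0.5],[-5.05,-23.65,0,-30,0.5],[-5.05,-23.65,0,-30,0.5],[-5.05,-23.65,-3,-30,0.5],[-5.05,-23.65,-6,-30,0.5]]'; python3 -m inch '[[0,0,-3,0,0.5],[0,0,-4,0,0.5],[0,0,-4.9,0,0.5],[0,0,-4.9,0,0.5],[0,0,-4.9,0,0.5]]'
python3 -c "
from h import *;edges()"
```

```text
time_s: 32.93
position: [0.5209, 0.0816, 0.1645]
tcp_rot: [[-0.314, 0.949, 0.002], [0.949, 0.314, -0.0], [-0.001, 0.001, -1.0]]
force: [0.9, -0.4, -1.1]
opening: 0.139
grasp_force: 30.0
time_s: 33.77
position: [0.4725, -0.1553, 0.1049]
tcp_rot: [[0.206, 0.979, 0.005], [0.979, -0.206, -0.003], [-0.002, 0.006, -1.0]]
force: [-0.3, -0.0, -0.8]
opening: 0.14
grasp_force: 30.0
time_s: 34.18
position: [0.4714, -0.1544, 0.0553]
tcp_rot: [[0.205, 0.979, 0.001], [0.979, -0.205, -0.0], [-0.0, 0.001, -1.0]]
force: [-0.5, 0.0, 0.1]
opening: 0.137
grasp_force: 30.0
[ 0.47139635 -0.15443934  0.05529184] [2.04879258e-01 9.78786909e-01 8.22671693e-04]
244 186.5 194.5
249 186.5 193.5
254 187.5 193.5
row 191 233 262
```

Same alignment as before, so I lower and seat it.

```bash
python3 -m inch '[[0,0,-0.8,0,0.5],[0,0,-1.5,0,0.5],[0,0,-2.1,0,0.5],[0,0,-2.6,0,0.5],[0,0,-2.88,0,0.5],[0,0,-2.88,0,0.5],[0,0,-2.88,0,0.5]]'; python3 -m inch '[[0,0,-0.05,0,0.5],[0,0,-0.05,0,0.5]]'
```

```text
time_s: 34.82
position: [0.4703, -0.1544, 0.0258]
tcp_rot: [[0.206, 0.979, -0.001], [0.979, -0.206, 0.0], [0.0, -0.001, -1.0]]
force: [-1.2, 0.1, 1.8]
opening: 0.138
grasp_force: 30.0
time_s: 34.98
position: [0.4704, -0.1544, 0.0257]
tcp_rot: [[0.206, 0.979, -0.001], [0.979, -0.206, 0.0], [0.0, -0.001, -1.0]]
force: [-1.4, 2.2, 5.4]
opening: 0.14
grasp_force: 30.0
```

Contact at 0.0257 as expected, so I release, rise and clear the view.

```bash
python3 -m inch '[[0,0,0.03,0,1.5],[0,0,0.03,0,2],[0,0,0.03,0,3],[0,0,0.03,0,4],[0,0,0.03,0,4],[0,0,0.03,0,4],[0,0,0.03,0,4],[0,0,1.5,0,4],[0,0,4,0,4],[0,0,8,0,4]]'; python3 -m inch '[[0,0,4,0,4],[0,0,8,0,4],[0,4,10,0,4],[0,8,10,0,4],[0,12,10,0,4],[0,16,10,0,4],[0,16,10,0,4],[0,16,10,0,4],[0,16,10,0,4]]';python3 - <<'E'
from h import *
c=cams.capture('scene')['image'];t=cams.capture('top')['image']
f=lambda i,w,h:cv2.resize(i,(w,h),interpolation=cv2.INTER_CUBIC)
cv2.imwrite('pics/fin.png',np.vstack([np.hstack([f(c[150:250,140:280],420,300),f(c[140:215,270:375],380,300)]),np.vstack([f(t[110:260,150:415],530,300)]) if 0 else np.hstack([f(t[110:260,150:415],530,300),np.zeros((300,270,3),np.uint8)])]))
E
```

```text
time_s: 35.82
position: [0.4682, -0.1532, 0.1036]
tcp_rot: [[0.206, 0.979, -0.007], [0.979, -0.206, 0.004], [0.003, -0.008, -1.0]]
force: [0.9, 0.8, 0.2]
opening: 0.459
grasp_force: 0.0
time_s: 36.57
position: [0.4708, 0.0054, 0.2055]
tcp_rot: [[0.204, 0.979, 0.0], [0.979, -0.204, -0.001], [-0.001, 0.0, -1.0]]
force: [-0.9, 0.1, -0.3]
opening: 0.462
grasp_force: 0.0
```

View pics/fin.png

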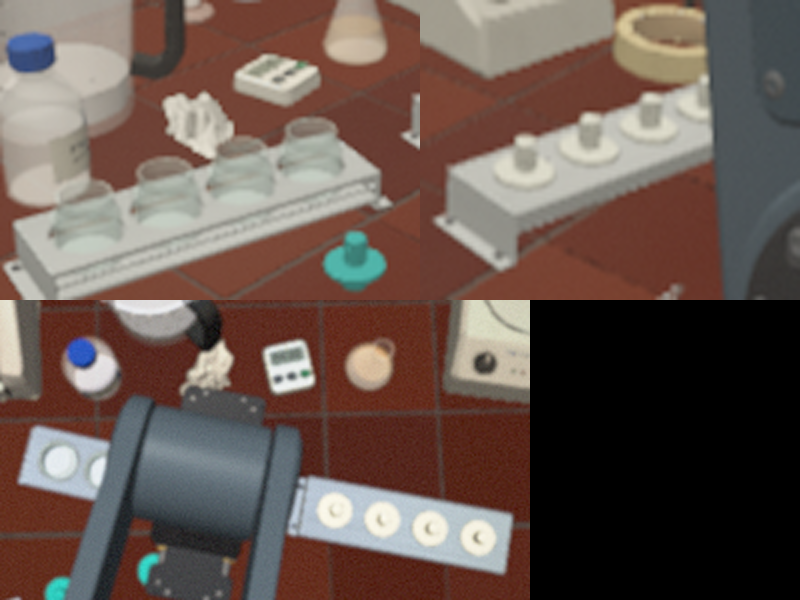

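The final picture shows the four bottles open and standing in their rack. All four stoppers sit flat in the stopper rack (top crop at (335,510), (382,520), (430,528) and (478,538)), and the flask, timer and capped bottle are where they were.

```bash
python3 -c "
from rig import bot;print(bot.hand_in())"
```

```text
the job is handed in; nothing more can be done
None
```

The job is handed in: all four stoppers sit flat in the stopper rack in the bottles' left-to-right order, the bottles stand open in their rack, and in the final picture the flask, timer and capped bottle looked unmoved; it took about 37 s of the 90 s.

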